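# Prove the code on a push-button lock

### The job

Test the code of the mechanical push-button lock on the sample door, seen with its lever end towards you: first press the wide clear bar at its top end fully down so that the keys left in come up, then push in the code, the second key from the top in the left column and after it the bottom key in the right column, fully and no others. Then push the lever handle round clockwise to its stop so that the latch bolt is drawn in, and finish while still holding it there with the fingers. Only press and push: do not pick up or shift the lock cylinders, padlock and screwdriver lying about.

Things in the scene. Friction and masses are not known exactly. Their poses are not given: they have to be found in the camera images.
- door: sample piece of a door, 270 (x) x 220 (y) mm, its face 46 mm above the desk, lying flat and fixed; origin at the centre of its underside, z up. Its -x end is its lower end, towards the robot (turned by at most 0.3 rad); +y is its left side. The latch bolt comes out of its left edge at x = -80 mm. The lock stands on it
- lock_face (a point): centre of the flat face of the dark grey lock case, 72 mm above the desk; the case is 210 x 84 mm. In the door's frame: this point x -3, y +50 mm; clear bar x +83; two columns of four keys at x +48, +21, -6, -33 (left column y +68, right column y +32); lever pivot x -80, y +50 mm
- clear_top (a point): middle of the top of the clear bar, a steel bar 15 (door x) x 50 (door y) mm, 8 mm proud of the case face; it is pressed straight down 5 mm, springs back by itself, and takes up to about 8 N to bottom out
- key_l2_top (a point): centre of the top of the second key from the top in the left column: a round steel key 15 mm across, 8 mm proud of the case face when up; it is pressed straight down 5 mm (about 1 to 3 N) and stays where it is pushed
- key_r4_top (a point): the same for the bottom key of the right column
- lever_hub (a point): point on the lever handle's vertical pivot axis, at the height of the lever's centre line (104 mm above the desk); it does not move. At rest the lever points from here to the door's right (-y)
- lever_push (a point): point on the centre line of the lever's straight round bar (18 mm thick, 95 to 113 mm above the desk), 88 mm from the pivot axis; moves with the lever. The lever is 119 mm long in all, its last 20 mm bent down to 85 mm above the desk; beyond 45 mm from the pivot it overhangs the bare door face
- lever (a joint): lever angle, 0 at rest to 0.75 rad at its stop; grows as its free end is pushed towards the door's lower (-x) end, clockwise from above. Sprung back when let go: 1 N at the start, 3 N at the stop, at the push point. Locked (moves under 0.1 rad) unless exactly the two code keys are down and the other six up
- bolt (a joint): how far the latch bolt is drawn into the door edge, 0 (out) to 0.012 m (in); driven by the lever only, 16 mm per rad
- clear_bar (a joint): how far the clear bar is pressed, 0 to 0.005 m; fully pressed it lifts all the keys back up
- key_l1 (a joint): how far the top key in the left column is pushed in, 0 (up) to 0.005 m (fully in); not part of the code
- key_l2 (a joint): how far the second key in the left column is pushed in, 0 (up) to 0.005 m (fully in); part of the code, up at the start
- key_l3 (a joint): how far the third key in the left column is pushed in, 0 (up) to 0.005 m (fully in); not part of the code, may stand pushed in at the start
- key_l4 (a joint): how far the bottom key in the left column is pushed in, 0 (up) to 0.005 m (fully in); not part of the code
- key_r1 (a joint): how far the top key in the right column is pushed in, 0 (up) to 0.005 m (fully in); not part of the code, may stand pushed in at the start
- key_r2 (a joint): how far the second key in the right column is pushed in, 0 (up) to 0.005 m (fully in); not part of the code, may stand pushed in at the start
- key_r3 (a joint): how far the third key in the right column is pushed in, 0 (up) to 0.005 m (fully in); not part of the code, may stand pushed in at the start
- key_r4 (a joint): how far the bottom key in the right column is pushed in, 0 (up) to 0.005 m (fully in); part of the code, up at the start
- cylinder_brass_mid (a point): brass euro lock cylinder, 17x64x38 mm, standing on the door section's face beside the lock; loose, not part of the job; this point is at its centre, half-way up
- driver_orange_mid (a point): screwdriver with orange handle, 27x186x25 mm, lying on the desk to the right of the door section; loose, not part of the job; this point is at its centre, half-way up
- padlock_mid (a point): brass padlock, 18x42x69 mm, standing on the desk to the left of the door section; loose, not part of the job; this point is at its centre, half-way up
- cylinder_nickel_mid (a point): nickel euro lock cylinder, 17x72x38 mm, on the desk to the left of the door section; loose, not part of the job; this point is at its centre, half-way up

How it is judged:
On the way, in this order (a step that is already met when the one before it is completed fails the run):
1. the clear bar is pressed and all eight keys are up (value of joint clear_bar above 0.003 m and value of joint each of key_l1, key_l2, key_l3, key_l4, key_r1, key_r2, key_r3, key_r4 below 0.0015 m), for 0.05 s.
2. the second key of the left column is pushed in, the other seven keys are up (value of joint key_l2 above 0.0038 m and value of joint each of key_r4, key_l1, key_l3, key_l4, key_r1, key_r2, key_r3 below 0.0015 m), for 0.1 s.
3. both code keys are pushed in, the six others are up, the lever is still at rest (value of joint each of key_l2, key_r4 above 0.0038 m and value of joint each of key_l1, key_l3, key_l4, key_r1, key_r2, key_r3 below 0.0015 m and value of joint lever below 0.2 rad), for 0.1 s.
At the end, for the whole second after the job is handed in: The lever is within 0.09 rad of its stop and the bolt drawn in by over 10 mm of 12, the fingers still press on the lever (over 0.5 N), the two code keys are pushed in by over 3.5 mm and the six others are up to within 1.5 mm (value of joint lever above 0.66 rad and value of joint bolt above 0.01 m and contact force between the fingers and lever above 0.5 N and value of joint each of key_l2, key_r4 above 0.0035 m and value of joint each of key_l1, key_l3, key_l4, key_r1, key_r2, key_r3 below 0.0015 m); the arm keeps its last pose, push and grip.
It fails at once if the brass cylinder is shifted by more than 20 mm or lifted (distance of cylinder_brass_mid from where it was at the start of the episode above 0.02 m).
It fails at once if the orange driver is shifted by more than 20 mm or lifted (distance of driver_orange_mid from where it was at the start of the episode above 0.02 m).
It fails at once if the padlock is shifted by more than 20 mm or lifted (distance of padlock_mid from where it was at the start of the episode above 0.02 m).
It fails at once if the nickel cylinder is shifted by more than 20 mm or lifted (distance of cylinder_nickel_mid from where it was at the start of the episode above 0.02 m).
It also fails if it takes over 48 s, if anything falls off the work surface, if the arm or the gripper's body presses on something with over 40 N, if the wrist force passes 120 N, or if a joint passes its speed limit or range.

### The arm

A 7-joint arm with a two-finger parallel gripper is mounted at the origin on a cart in front of the work surface, level with it; the furniture and walls round the work are solid. World frame = base frame: x ahead of the robot, y to its left, z up, the work surface at z = 0. Lengths are in m, angles in rad, forces in N, time in s.
With the tool pointing down it reaches from about 0.35 to 0.9 m from the base axis. Payload 8.1 kg.
Tool frame: the origin (TCP) lies midway between the tips of the shut fingers; the grasp point (between the pads) lies arm.grasp_offset behind it (arm.grasp_offset is the distance from the TCP to the grasp point, in m); z points along the fingers, y is the line along which they close (so a half turn about z gives the same grasp; the last joint's range is limited). The gripper opens to 92 mm and grips with 3 to 60 N. Pads are 19 mm wide; open, the fingers measure 130 mm over their backs; the gripper's body (75 mm by 190 mm) begins 47 mm behind the grasp point.
Start: joints at [1.179, 0.434, 0.025, 1.573, -0.012, 1.134, -0.075], TCP at [0.178, -0.599, 0.204] pointing down, gripper open.
Joint ranges: [-2.62, 2.62], [-0.44, 2.09], [-1.27, 1.32], [0.08, 2.57], [-1.32, 4.46], [0.12, 2], [-2.74, 2.74]. Speed limits (rad/s): [2.22, 2.22, 3.01, 3.01, 3.14, 3.14, 3.14].

### API

Orientations are given as a rotation vector (axis times angle).
In Python, from cell import observe, imaging, arm gives the robot as it stands.
- The arm moves only by the tool apply_moves, never from a script. Its argument "commands" is a list of rows, each a list of 5 numbers: the opening in per cent of the stroke, from 0 (shut) to 100 (fully open), then the shift along the world's x, y, z in units of 0.06 m (1.0 is 0.06 m), then the turn about the world's z in units of 0.5 rad (1.0 is 0.5 rad). A call has 1 to 12 rows; each row shifts and turns the commanded pose from where the row before left it; what a row does not reach is not made up. A row lasts 1/8 s, in which the tool goes at most 62.5 mm and 10.7 degrees, less where a joint would pass 70% of its speed; a pose out of reach is approached as far as the arm can. A call with a number of a shift or a turn outside -1 to 1 is refused whole. A call with a gripper value outside its range is refused whole. The fingers move at their own pace and stop on an object; "newtons" is the grip in N (left out, the last holds). Time passes only in rows, so rows that do not move let the fingers close. It gives the time, the measured TCP pose, the force, the opening and the grip force at its end, in the units of the state.
- observe(): the state, without advancing time (a new reading comes with each control period).
- imaging.get_image(name): name is "scene" or "top" or "wrist"; returns (picture, depth): 420x560x3 uint8, red, green, blue; 420x560 float32, m along the optical axis (not along the pixel's ray), 0 where there is no reading.
- imaging.camera_params(name): a dict with "camera_matrix" (3x3 intrinsics, pixels), "dist" ([k1, k2, p1, p2, k3] as OpenCV has them; the pictures are not rectified), "origin" and "rotation" of the camera in the world; the wrist camera has in their place "tool_from_camera" (4x4, takes a point from camera to tool coordinates, whose origin is the TCP and whose axes are the flange's). Camera axes: x right, y up, looking along -z (the intrinsics and any distortion apply to the point x, -y, -z); pixel columns grow to the right and rows downward; lengths in m; the calibration is good to about 2 mm. A picture is of the moment at which its call begins: read the wrist's pose just before it. camera_params takes no time and is no camera call.
- arm.sign_off(): hands the job in; it is judged then, once.
The state is a dict: "clock": time; "joints": joint angles; "dq": joint speeds; "joint_efforts": joint torques, N m; "position": TCP position; "ee_rot": TCP orientation; "force": force on the tool from outside, world axes, zero at the start; "ft_torque": the same for the moment, N m; "width": opening from 0.0 (shut) to 1.0 (fully open); "gripper_force": force on a finger pad.
Only numpy, scipy, OpenCV 4.12 (cv2) and the standard library are available. Lean on these libraries where they do the work, as an engineer would, in place of code of your own. Each camera call takes 0.05 s, during which the arm holds its last target. There are 200 camera calls.

## Working session

There is one attempt and no reset: what is moved stays moved. The work goes in short steps, Python scripts to look and compute and a tool call to move; the robot and the scene stay as the last step left them, time stands still between calls to the robot, and variables do not carry over. Pictures are saved under pics/ and viewed, at most 10 in all, crops included, and the job is handed in when it is done.

Besides the shell and the picture viewer there is one more tool, called as name(argument=value, ...) on one line, values as JSON. apply_moves: Moves the arm, as the interface text tells. Its arguments: {"type":"object","properties":{"commands":{"type":"array"},"newtons":{"type":"number"}},"required":["commands"]}

```bash
ls; mkdir -p pics
cat > h.py <<'E'
import numpy as np, cv2
from cell import observe, imaging, arm
from scipy.spatial.transform import Rotation as R
def shot(n):
    s=observe(); im,d=imaging.get_image(n); p=imaging.camera_params(n)
    if 'origin' in p: o=np.array(p['origin']);r=np.array(p['rotation'])
    else:
        T=np.array(p['tool_from_camera']); Rt=R.from_rotvec(s['ee_rot']).as_matrix()
        r=Rt@T[:3,:3]; o=Rt@T[:3,3]+np.array(s['position'])
    return im,d,(np.array(p['camera_matrix']),np.array(p['dist']),o,r)
def cast(uv,c,z):
    K,D,o,r=c
    q=cv2.undistortPoints(np.array(uv,float).reshape(-1,1,2),K,D).reshape(-1,2)
    v=np.c_[q[:,0],-q[:,1],-np.ones(len(q))]@r.T
    return o+v*((z-o[2])/v[:,2])[:,None]
def proj(P,c):
    K,D,o,r=c
    q=(np.atleast_2d(P)-o)@r; q=q*[1,-1,-1]
    return cv2.projectPoints(q,np.zeros(3),np.zeros(3),K,D)[0].reshape(-1,2)
def save(n,im): cv2.imwrite('pics/'+n,im[:,:,::-1])
E
python3 - <<'E'
from h import *
print(observe(), arm.grasp_offset)
for n in('top','scene'):
    im,d,c=shot(n); save(n+'1.png',im); np.savez(n+'1.npz',im=im,d=d); print(n,c[2],c[3].round(2).tolist(),c[0].round(0).tolist())
E
```

```text
pics
{'clock': 0.0, 'joints': array([ 1.17937402,  0.43523634,  0.02497212,  1.57410873, -0.01157268,
        1.13400362, -0.07511232]), 'dq': array([-0.00087026, -0.00078952, -0.00022246, -0.00079532, -0.00110629,
        0.00150325, -0.00147517]), 'joint_efforts': array([ 8.84399719e-05, -6.67854595e+01,  9.84686762e-01, -3.14470375e+01,
       -6.06840011e-02,  4.29940433e-02,  1.65454117e-04]), 'position': array([ 0.17778774, -0.5985975 ,  0.20283221]), 'ee_rot': array([-3.10736185e+00, -4.51772456e-01,  6.26884466e-04]), 'force': array([ 0.11288903,  0.21928899, -0.5171244 ]), 'ft_torque': array([0.00644506, 0.02315079, 0.06057651]), 'gripper_force': 0.0, 'width': 0.9974291089467533} 0.0188
top [0.41869083 0.02280094 0.92861155] [0.17, -0.14, -1.39] [[430.0, 0.0, 277.0], [0.0, 430.0, 210.0], [0.0, 0.0, 1.0]]
scene [-0.0919496   0.49905165  0.55923177] [0.62, -1.12, -1.95] [[515.0, 0.0, 273.0], [0.0, 515.0, 206.0], [0.0, 0.0, 1.0]]
```

```bash
sed -i "s/r=np.array(p\['rotation'\])/r=R.from_rotvec(p['rotation']).as_matrix()/" h.py
```

```text
(no output)
```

View pics/top1.png

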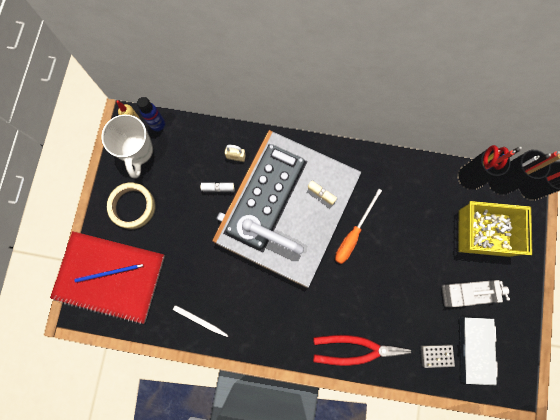

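View pics/scene1.png

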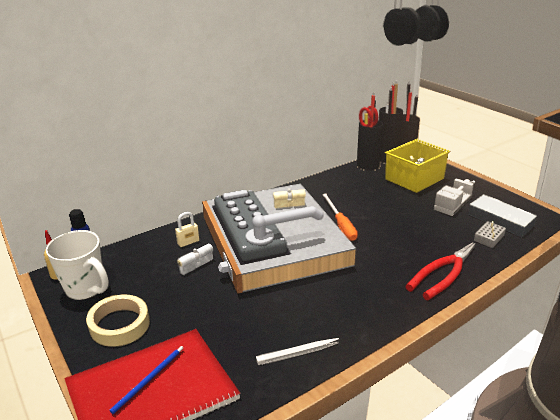

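The top view shows the door with corners near (271,132), (361,172), (308,287) and (214,242). The clear bar is at (284,157), the keys span (249,208) to (286,178), and the lever hub is at (245,228). The brass cylinder is at (322,192), right of the keys.

```bash
cat > fit.py <<'E'
from h import *
model=np.array([[x,y] for x in(48,21,-6,-33) for y in(68,32)]+[[83,50]])/1000.
def blobs(im,c,lo,hi,thr):
    g=cv2.cvtColor(im,cv2.COLOR_RGB2GRAY)
    m=((g>thr)).astype(np.uint8)
    n,l,st,ce=cv2.connectedComponentsWithStats(m)
    return [(ce[i],st[i,4]) for i in range(1,n) if lo<=st[i,4]<=hi]
def rigid(A,B):
    a=A.mean(0);b=B.mean(0);U,_,V=np.linalg.svd((A-a).T@(B-b));r=(U@V).T
    return r,b-r@a
def match(pts,r,t,tol=.012):
    for _ in range(5):
        P=model@r.T+t; D=np.linalg.norm(P[:,None]-pts[None],axis=2)
        j=D.argmin(1); ok=D.min(1)<tol; 
        r,t=rigid(model[ok],pts[j[ok]])
    P=model@r.T+t; e=np.linalg.norm(P-pts[j],axis=1)
    return r,t,ok,e
E
python3 - <<'E'
from fit import *
im,d,c=shot('top')
cor=cast([(271,132),(361,172),(308,287),(214,242)],c,.046)[:,:2]
dm=np.array([[.135,.11],[.135,-.11],[-.135,-.11],[-.135,.11]])
r,t=rigid(dm,cor); print('door',t,np.arctan2(r[1,0],r[0,0]),np.linalg.norm(dm@r.T+t-cor,axis=1))
for thr in(110,140,170):
    b=blobs(im,c,8,300,thr)
    p=cast([x[0] for x in b],c,.079)[:,:2]
    r2,t2,ok,e=match(p,r,t); print(thr,t2,np.arctan2(r2[1,0],r2[0,0]),ok,e.round(4))
big=cv2.resize(im[120:295,200:375],None,fx=3.4,fy=3.4,interpolation=cv2.INTER_CUBIC);save('crop.png',big)
# brass points
brass=cast([(322,192)],c,.07); print(brass, r.T@(brass[0,:2]-t))
E
```

```text
door [0.60885362 0.02937435] -0.2757572514300436 [0.00441461 0.00304158 0.00398288 0.00278663]
110 [0.62839899 0.03092852] 0.0 [False False False False  True False False False False] [0.054  0.0649 0.027  0.045  0.     0.036  0.027  0.045  0.0797]
140 [0.61072211 0.03218903] -0.2738798400444711 [ True  True  True  True  True  True  True  True  True] [0.0014 0.001  0.0002 0.0001 0.0011 0.0003 0.0004 0.0002 0.0003]
170 [0.61057007 0.03198697] -0.2774240667573079 [ True  True  True  True  True  True  True  True  True] [0.0005 0.0009 0.0005 0.0002 0.0007 0.0005 0.0005 0.0005 0.0003]
[[ 0.64544743 -0.0330358   0.07      ]] [ 0.05220403 -0.05008864]
```

View pics/crop.png

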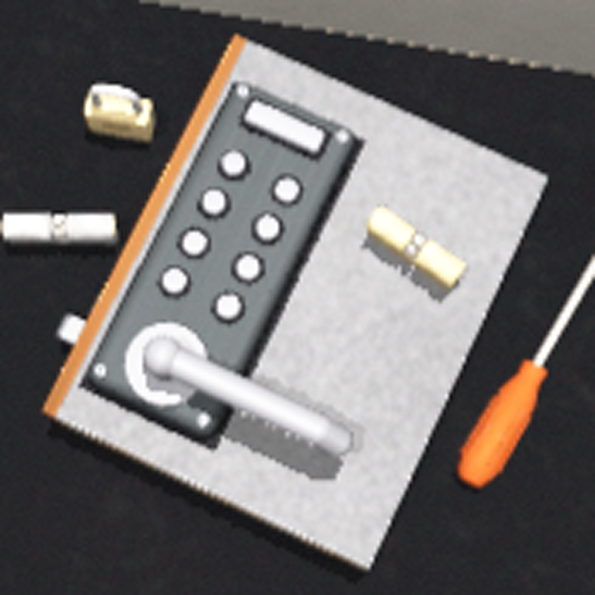

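```bash
cat > tgt.py <<'E'
from h import *
t=np.array([.6106,.0320]);a=-.276;r=np.array([[np.cos(a),-np.sin(a)],[np.sin(a),np.cos(a)]])
T={'clear':(83,50),'l2':(21,68),'r4':(-33,32),'lpush':(-80,-38),'lstart':(-52,-38),'brass':(52,-50)}
def w(n): return r@(np.array(T[n])/1e3)+t
def st():
    s=observe(); M=R.from_rotvec(s['ee_rot']).as_matrix()
    print('t',round(s['clock'],2),'p',s['position'].round(4),'yaw x',np.arctan2(M[1,0],M[0,0]).round(3),'z',M[:,2].round(3),'q',s['joints'].round(2),'F',s['force'].round(1),'w',round(s['width'],3))
    for n in T: d=w(n)-s['position'][:2]; print(n,w(n).round(4),'units',(d/.06).round(3))
if __name__=='__main__': st()
E
python3 tgt.py
```

```text
t 0.15 p [ 0.1778 -0.5988  0.2031] yaw x 0.289 z [-0.     0.001 -1.   ] q [ 1.18  0.44  0.02  1.57 -0.01  1.13 -0.08] F [ 0.4 -0.1  0. ] w 0.995
clear [0.7041 0.0575] units [ 8.771 10.937]
l2 [0.6493 0.0917] units [ 7.858 11.508]
r4 [0.5876 0.0718] units [ 6.829 11.176]
lpush [0.5233 0.0172] units [ 5.757 10.267]
lstart [0.5502 0.0096] units [ 6.206 10.139]
brass [ 0.647  -0.0303] units [7.819 9.475]
```

apply_moves(commands=[[0, 0, 0.2, 1, 0], [0, 0.4, 0.8, 0.5, -0.2], [0, 0.5, 0.8, 0, -0.2], [0, 0.5, 0.8, 0, -0.2], [0, 0.5, 0.8, 0, -0.2], [0, 0.5, 0.8, 0, -0.2], [0, 0.5, 0.8, 0, -0.13], [0, 0.6, 0.8, 0, 0], [0, 0.6, 0.8, 0, 0], [0, 0.6, 0.8, 0, 0]])

```text
clock: 1.4
position: [0.4607, -0.1535, 0.2937]
ee_rot: [3.111, -0.433, 0.0]
force: [1.0, -0.1, -0.1]
width: 0.009
gripper_force: 0.0
```

```bash
python3 tgt.py
```

```text
t 1.4 p [ 0.4607 -0.1535  0.2937] yaw x -0.277 z [ 0. -0. -1.] q [ 0.44  0.16 -0.26  1.74  0.04  1.25 -1.68] F [ 1.  -0.1 -0.1] w 0.009
clear [0.7041 0.0575] units [4.056 3.517]
l2 [0.6493 0.0917] units [3.144 4.087]
r4 [0.5876 0.0718] units [2.114 3.755]
lpush [0.5233 0.0172] units [1.043 2.846]
lstart [0.5502 0.0096] units [1.492 2.719]
brass [ 0.647  -0.0303] units [3.105 2.054]
```

apply_moves(commands=[[0, 0.8, 0.7, 0, 0], [0, 0.8, 0.7, 0, 0], [0, 0.8, 0.7, 0, 0], [0, 0.8, 0.7, 0, 0], [0, 0.856, 0.717, 0, 0], [0, 0, 0, 0, 0], [0, 0, 0, 0, 0]])

```text
clock: 2.28
position: [0.6958, 0.0494, 0.2928]
ee_rot: [3.111, -0.432, -0.002]
force: [1.6, -0.8, -0.1]
width: 0.005
gripper_force: 0.0
```

```bash
python3 tgt.py
python3 - <<'E'
from fit import *
im,d,c=shot('wrist'); save('w1.png',im)
from tgt import r,t
q=proj(np.c_[model@r.T+t,np.full(9,.08)],c); print(q.round(0).tolist())
print('tcp px',proj([observe()['position']],c))
for thr in(150,180,210):
    b=blobs(im,c,100,8000,thr)
    if len(b)<3: continue
    p=cast([x[0] for x in b],c,.08)[:,:2]
    try:
        r2,t2,ok,e=match(p,r,t); print(thr,t2,np.arctan2(r2[1,0],r2[0,0]),ok,e.round(4))
    except Exception as ex: print(ex)
E
```

```text
t 2.27 p [0.6958 0.0494 0.2928] yaw x -0.276 z [-0.001 -0.001 -1.   ] q [ 0.03  0.54 -0.32  1.2   0.16  1.43 -2.11] F [ 1.6 -0.8 -0.1] w 0.005
clear [0.7041 0.0575] units [0.138 0.135]
l2 [0.6493 0.0917] units [-0.774  0.705]
r4 [0.5876 0.0718] units [-1.804  0.373]
lpush [0.5233 0.0172] units [-2.875 -0.536]
lstart [0.5502 0.0096] units [-2.426 -0.663]
brass [ 0.647  -0.0303] units [-0.813 -1.328]
[[252.0, 202.0], [284.0, 202.0], [252.0, 225.0], [284.0, 225.0], [252.0, 247.0], [283.0, 247.0], [253.0, 268.0], [283.0, 268.0], [267.0, 171.0]]
tcp px [[278.18021854 250.57410982]]
150 [0.61352727 0.03073425] -0.2695720167755187 [False  True  True  True False False False False  True] [0.0264 0.0006 0.0004 0.0002 0.0184 0.027  0.0159 0.0281 0.0005]
180 [0.61343688 0.03082283] -0.2716499656716472 [ True  True False False False False False False  True] [0.0003 0.001  0.0268 0.0279 0.0538 0.0473 0.076  0.062  0.0009]
210 [0.61264652 0.03236531] -0.28923948062282484 [ True False False False False False False False  True] [0.0001 0.036  0.0269 0.045  0.0539 0.0486 0.0809 0.0636 0.0001]
```

View pics/w1.png

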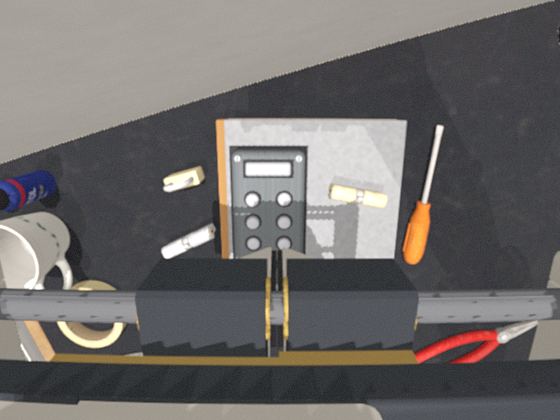

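The wrist view shows the clear bar at (267,168), with the key rows below it. It agrees with the top view to within about 2.5 mm, so I'm averaging the two.

```bash
sed -i 's/.6106,.0320/.6120,.0314/' tgt.py; python3 tgt.py
```

```text
t 2.33 p [0.6956 0.0485 0.2935] yaw x -0.277 z [-0.001 -0.001 -1.   ] q [ 0.03  0.54 -0.32  1.2   0.16  1.43 -2.11] F [-0.4  0.1 -0. ] w 0.009
clear [0.7055 0.0569] units [0.164 0.14 ]
l2 [0.6507 0.0911] units [-0.748  0.71 ]
r4 [0.589  0.0712] units [-1.778  0.378]
lpush [0.5247 0.0166] units [-2.849 -0.531]
lstart [0.5516 0.009 ] units [-2.4   -0.658]
brass [ 0.6484 -0.0309] units [-0.787 -1.323]
```

apply_moves(commands=[[0, 0.16, 0.12, -1, 0], [0, 0, 0, -1, 0], [0, 0, 0, -0.8, 0], [0, 0, 0, 0, 0], [0, 0, 0, 0, 0]])

```text
clock: 2.95
position: [0.7068, 0.0562, 0.1286]
ee_rot: [-3.111, 0.434, -0.005]
force: [-0.0, -1.3, 1.2]
width: 0.002
gripper_force: 0.0
```

```bash
python3 tgt.py
```

```text
t 2.95 p [0.7068 0.0562 0.1286] yaw x -0.277 z [ 0.003  0.    -1.   ] q [ 0.03  0.65 -0.31  1.41  0.21  1.11 -2.16] F [-0.  -1.3  1.2] w 0.002
clear [0.7055 0.0569] units [-0.022  0.012]
l2 [0.6507 0.0911] units [-0.935  0.582]
r4 [0.589  0.0712] units [-1.964  0.25 ]
lpush [0.5247 0.0166] units [-3.036 -0.659]
lstart [0.5516 0.009 ] units [-2.587 -0.786]
brass [ 0.6484 -0.0309] units [-0.973 -1.451]
```

apply_moves(commands=[[0, 0, 0, -0.5, 0], [0, 0, 0, -0.25, 0], [0, 0, 0, -0.05, 0], [0, 0, 0, -0.05, 0], [0, 0, 0, 0, 0]])

```text
clock: 3.58
position: [0.7061, 0.0569, 0.0754]
ee_rot: [-3.111, 0.432, -0.002]
force: [0.6, 0.8, 0.8]
width: 0.005
gripper_force: 0.0
```

apply_moves(commands=[[0, 0, 0, -0.03, 0], [0, 0, 0, 0, 0]])

```text
clock: 3.82
position: [0.7056, 0.0568, 0.0729]
ee_rot: [3.112, -0.433, 0.0]
force: [0.7, -0.1, 0.2]
width: 0.007
gripper_force: 0.0
```

apply_moves(commands=[[0, 0, 0, -0.03, 0], [0, 0, 0, 0, 0]])

```text
clock: 4.08
position: [0.7055, 0.0568, 0.0708]
ee_rot: [3.112, -0.433, -0.001]
force: [0.1, 0.7, -0.6]
width: 0.007
gripper_force: 0.0
```

```bash
python3 tgt.py | head -2
python3 - <<'E'
from h import *
for n in('top','scene'):
    im,d,c=shot(n); u=proj([[.7055,.0569,.08]],c)[0].astype(int); print(n,u)
    save(n+'2.png',cv2.resize(im[max(u[1]-50,0):u[1]+110,max(u[0]-100,0):u[0]+100],None,fx=3.5,fy=3.5,interpolation=cv2.INTER_CUBIC))
E
```

```text
t 4.08 p [0.7055 0.0568 0.0708] yaw x -0.276 z [-0. -0. -1.] q [ 0.02  0.71 -0.3   1.46  0.23  1.01 -2.18] F [ 0.1  0.7 -0.6] w 0.007
clear [0.7055 0.0569] units [-0.     0.002]
top [283 155]
scene [234 192]
```

View pics/scene2.png

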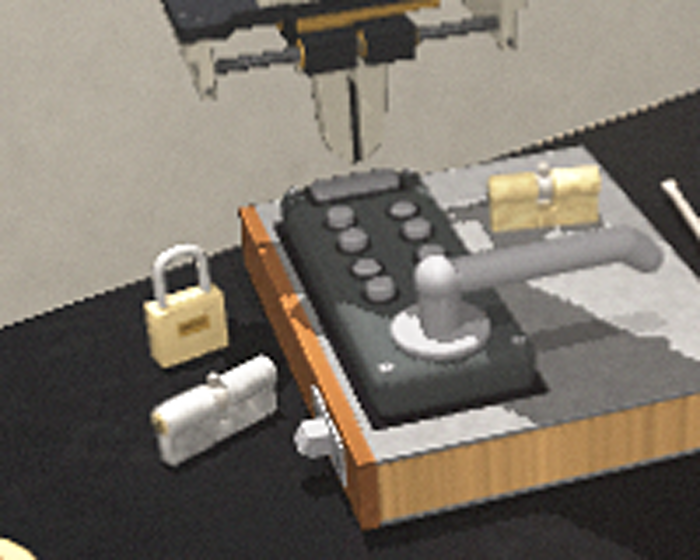

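Run:
```python
from h import *
im,d,c=shot('scene')
def pt(u,v):
    K,D,o,r=c; z=d[v,u]
    q=cv2.undistortPoints(np.array([[[u,v]]],float),K,D)[0,0]
    return (o+r@(np.array([q[0],-q[1],-1])*z)).round(4)
for u,v in [(232,184),(237,184),(234,186),(235,187),(236,195),(230,196),(245,193)]: print(u,v,pt(u,v))
print(proj([observe()['position']],c))
```

```text
232 184 [0.6945 0.0679 0.1061]
237 184 [0.6947 0.0567 0.1026]
234 186 [0.6974 0.0622 0.0988]
235 187 [0.6988 0.0593 0.0951]
236 195 [0.6979 0.0588 0.0774]
230 196 [0.7039 0.0692 0.076 ]
245 193 [0.6928 0.0408 0.0782]
[[235.04259291 196.05409899]]
```

View pics/top2.png

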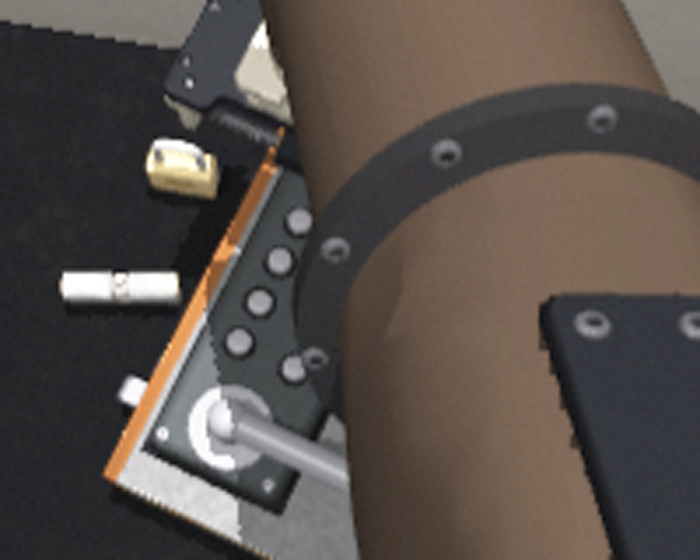

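The scene crop shows the finger tips hanging about 17 mm above the clear bar. Depth gives the tips at z≈0.095 and the bar at z≈0.077, so I'll feel downwards for contact.

apply_moves(commands=[[0, 0, 0, -0.1, 0], [0, 0, 0, -0.08, 0], [0, 0, 0, 0, 0]])

```text
clock: 4.6
position: [0.7051, 0.0567, 0.0594]
ee_rot: [3.111, -0.432, -0.002]
force: [0.1, 0.2, 0.3]
width: 0.009
gripper_force: 0.0
```

apply_moves(commands=[[0, 0, 0, -0.05, 0], [0, 0, 0, 0, 0]])

```text
clock: 4.85
position: [0.7058, 0.0568, 0.0572]
ee_rot: [-3.112, 0.433, -0.0]
force: [-0.5, -1.3, 1.1]
width: 0.006
gripper_force: 0.6
```

apply_moves(commands=[[0, 0, 0, -0.04, 0], [0, 0, 0, 0, 0]])

```text
clock: 5.1
position: [0.7058, 0.0569, 0.055]
ee_rot: [-3.112, 0.433, -0.001]
force: [0.3, 0.1, 2.1]
width: 0.007
gripper_force: 1.1
```

apply_moves(commands=[[0, 0, 0, -0.03, 0], [0, 0, 0, 0, 0]])

```text
clock: 5.35
position: [0.7058, 0.0569, 0.0535]
ee_rot: [-3.112, 0.433, -0.001]
force: [-0.6, 0.0, 5.5]
width: 0.002
gripper_force: 2.4
```

apply_moves(commands=[[0, 0, 0, -0.03, 0], [0, 0, 0, 0, 0]])

```text
clock: 5.6
position: [0.7059, 0.0569, 0.0523]
ee_rot: [-3.112, 0.433, -0.001]
force: [-3.3, -0.9, 9.0]
width: 0.005
gripper_force: 4.8
```

apply_moves(commands=[[0, 0, 0, -0.03, 0], [0, 0, 0, 0, 0]])

```text
clock: 5.85
position: [0.706, 0.0569, 0.0521]
ee_rot: [-3.112, 0.433, -0.002]
force: [-7.8, -1.7, 21.1]
width: 0.009
gripper_force: 10.7
```

apply_moves(commands=[[0, 0, 0, 0.5, 0], [0, 0, 0, 0.4, 0], [0, -0.45, 0.28, 0, 0], [0, -0.47, 0.29, 0, 0], [0, 0, 0, 0, 0], [0, 0, 0, 0, 0]])

```text
clock: 6.6
position: [0.6509, 0.0904, 0.1034]
ee_rot: [3.111, -0.433, 0.001]
force: [0.8, -0.4, -0.4]
width: 0.005
gripper_force: 0.0
```

```bash
python3 tgt.py
python3 - <<'E'
from h import *
im,d,c=shot('scene'); u=[234,205]
save('scene3.png',cv2.resize(im[u[1]-70:u[1]+60,u[0]-80:u[0]+100],None,fx=4,fy=4,interpolation=cv2.INTER_CUBIC))
E
```

```text
t 6.6 p [0.6509 0.0904 0.1034] yaw x -0.277 z [ 0.    -0.001 -1.   ] q [-0.01  0.6  -0.32  1.58  0.21  1.   -2.25] F [ 0.8 -0.4 -0.4] w 0.005
clear [0.7055 0.0569] units [ 0.909 -0.559]
l2 [0.6507 0.0911] units [-0.004  0.011]
r4 [0.589  0.0712] units [-1.033 -0.321]
lpush [0.5247 0.0166] units [-2.105 -1.23 ]
lstart [0.5516 0.009 ] units [-1.656 -1.357]
brass [ 0.6484 -0.0309] units [-0.042 -2.022]
```

View pics/scene3.png

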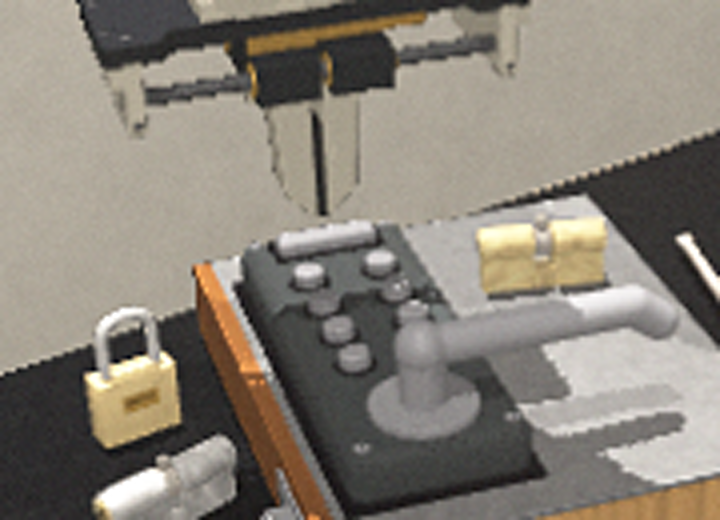

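All the keys look up in the scene crop. The tips at (322,212) are straight above key L2 at (322,303). Going down on it now.

apply_moves(commands=[[0, 0, 0.01, -0.4, 0], [0, 0, 0, -0.3, 0], [0, 0, 0, -0.08, 0], [0, 0, 0, -0.03, 0], [0, 0, 0, -0.03, 0], [0, 0, 0, 0, 0]])

```text
clock: 7.4
position: [0.6508, 0.0917, 0.0535]
ee_rot: [-3.111, 0.433, -0.001]
force: [0.1, 0.2, -0.8]
width: 0.003
gripper_force: 0.0
```

apply_moves(commands=[[0, 0, 0, -0.025, 0], [0, 0, 0, 0, 0]])

```text
clock: 7.65
position: [0.6509, 0.0918, 0.0523]
ee_rot: [-3.111, 0.433, -0.002]
force: [-1.2, -0.6, 4.5]
width: 0.007
gripper_force: 2.1
```

apply_moves(commands=[[0, 0, 0, -0.025, 0], [0, 0, 0, 0, 0]])

```text
clock: 7.9
position: [0.651, 0.0918, 0.0519]
ee_rot: [-3.111, 0.433, -0.003]
force: [-5.1, -0.6, 15.7]
width: 0.001
gripper_force: 7.7
```

Bottomed. Lift and go to R4.

apply_moves(commands=[[0, 0, 0, 0.4, 0], [0, 0, 0, 0.3, 0], [0, -0.5, -0.16, 0, 0], [0, -0.53, -0.17, 0, 0], [0, 0, 0, 0, 0], [0, 0, 0, 0, 0]])

```text
clock: 8.65
position: [0.5895, 0.0721, 0.0926]
ee_rot: [-3.111, 0.433, -0.002]
force: [0.2, 0.3, -0.1]
width: 0.006
gripper_force: 0.0
```

```bash
python3 tgt.py
python3 - <<'E'
from h import *
im,d,c=shot('scene'); u=[234,205]
save('scene4.png',cv2.resize(im[u[1]-70:u[1]+60,u[0]-80:u[0]+100],None,fx=4,fy=4,interpolation=cv2.INTER_CUBIC))
E
```

```text
t 8.65 p [0.5895 0.0721 0.0926] yaw x -0.276 z [ 0.001  0.    -1.   ] q [ 0.02  0.52 -0.33  1.76  0.21  0.9  -2.25] F [ 0.2  0.3 -0.1] w 0.006
clear [0.7055 0.0569] units [ 1.933 -0.254]
l2 [0.6507 0.0911] units [1.02  0.317]
r4 [0.589  0.0712] units [-0.009 -0.015]
lpush [0.5247 0.0166] units [-1.081 -0.924]
lstart [0.5516 0.009 ] units [-0.632 -1.052]
brass [ 0.6484 -0.0309] units [ 0.982 -1.716]
```

View pics/scene4.png

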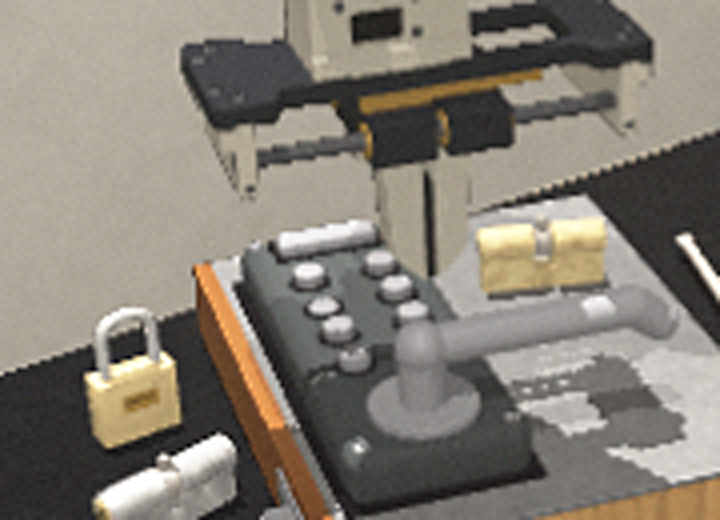

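Key L2 at (322,308) now sits lower than its neighbours, which are still up. Pressing R4.

apply_moves(commands=[[0, -0.01, -0.015, -0.35, 0], [0, 0, 0, -0.22, 0], [0, 0, 0, -0.04, 0], [0, 0, 0, -0.03, 0], [0, 0, 0, -0.03, 0], [0, 0, 0, 0, 0]])

```text
clock: 9.45
position: [0.5884, 0.0711, 0.0523]
ee_rot: [-3.111, 0.432, -0.001]
force: [0.4, -0.3, 1.3]
width: 0.006
gripper_force: 0.7
```

apply_moves(commands=[[0, 0, 0, -0.03, 0], [0, 0, 0, 0, 0]])

```text
clock: 9.7
position: [0.5886, 0.0712, 0.0519]
ee_rot: [-3.111, 0.433, -0.003]
force: [-4.8, -1.0, 17.0]
width: 0.008
gripper_force: 8.6
```

apply_moves(commands=[[0, 0, 0, 0.5, 0], [0, 0, 0, 0.6, 0], [0, -0.3, -0.5, 0, 0], [0, -0.3, -0.54, 0, 0], [0, 0, 0, 0, 0], [0, 0, 0, 0, 0]])

```text
clock: 10.45
position: [0.5524, 0.009, 0.1163]
ee_rot: [-3.111, 0.433, -0.001]
force: [-0.1, 1.0, 0.1]
width: 0.009
gripper_force: 0.0
```

```bash
python3 tgt.py
```

```text
t 10.45 p [0.5524 0.009  0.1163] yaw x -0.276 z [ 0.001  0.    -1.   ] q [ 0.14  0.44 -0.35  1.84  0.18  0.9  -2.13] F [-0.1  1.   0.1] w 0.009
clear [0.7055 0.0569] units [2.551 0.799]
l2 [0.6507 0.0911] units [1.639 1.369]
r4 [0.589  0.0712] units [0.609 1.037]
lpush [0.5247 0.0166] units [-0.463  0.128]
lstart [0.5516 0.009 ] units [-0.014  0.001]
brass [ 0.6484 -0.0309] units [ 1.6   -0.664]
```

Run:
```python
from tgt import *
p=[]
for th in np.linspace(0,.8,9):
    q=np.array([-80-88*np.sin(th)+19.5*np.cos(th),50-88*np.cos(th)-19.5*np.sin(th)])/1e3
    p.append(r@q+t)
p=np.array(p); print(p.round(4)); print((np.diff(p,axis=0)/.06).round(3))
```

```text
[[0.5434 0.0113]
 [0.5345 0.0123]
 [0.5257 0.0142]
 [0.5171 0.0169]
 [0.5088 0.0205]
 [0.5009 0.0248]
 [0.4935 0.03  ]
 [0.4867 0.0358]
 [0.4805 0.0424]]
[[-0.149  0.016]
 [-0.147  0.031]
 [-0.143  0.046]
 [-0.138  0.06 ]
 [-0.131  0.073]
 [-0.123  0.086]
 [-0.114  0.098]
 [-0.104  0.109]]
```

apply_moves(commands=[[0, 0, 0, -0.5, 0], [0, 0, 0, -0.47, 0], [0, 0, 0, 0, 0]])

```text
clock: 10.82
position: [0.5508, 0.0097, 0.0562]
ee_rot: [3.112, -0.43, -0.006]
force: [-0.2, -0.4, -0.8]
width: 0.01
gripper_force: 0.0
```

apply_moves(commands=[[0, -0.12, 0.03, 0, 0], [0, -0.15, 0.015, 0, 0], [0, -0.15, 0.03, 0, -0.1], [0, 0, 0, 0, 0]])

```text
clock: 11.32
position: [0.5266, 0.0132, 0.0588]
ee_rot: [3.1, -0.509, 0.002]
force: [1.5, 0.0, 0.7]
width: 0.004
gripper_force: 0.6
```

Force is about 1.5 N, so the lever is turning. Continuing.

apply_moves(commands=[[0, -0.145, 0.05, 0, -0.1], [0, -0.14, 0.06, 0, -0.1], [0, -0.13, 0.07, 0, -0.1], [0, -0.12, 0.085, 0, -0.1], [0, 0, 0, 0, 0]])

```text
clock: 11.95
position: [0.4955, 0.029, 0.0586]
ee_rot: [-3.034, 0.815, -0.003]
force: [2.8, -1.5, 2.1]
width: 0.006
gripper_force: 1.4
```

apply_moves(commands=[[0, -0.08, 0.07, 0, 0], [0, 0, 0, 0, 0]])

```text
clock: 12.2
position: [0.4903, 0.0331, 0.0581]
ee_rot: [-3.034, 0.815, -0.001]
force: [2.8, -2.3, 1.1]
width: 0.005
gripper_force: 1.5
```

```bash
python3 tgt.py|head -1
python3 - <<'E'
from h import *
im,d,c=shot('scene'); u=[245,225]
save('scene5.png',cv2.resize(im[u[1]-90:u[1]+60,u[0]-90:u[0]+110],None,fx=3.9,fy=3.9,interpolation=cv2.INTER_CUBIC))
E
```

```text
t 12.2 p [0.4903 0.0331 0.0581] yaw x -0.525 z [ 0.001 -0.    -1.   ] q [ 0.04  0.42 -0.28  2.04  0.18  0.7  -2.45] F [ 2.8 -2.3  1.1] w 0.005
```

View pics/scene5.png

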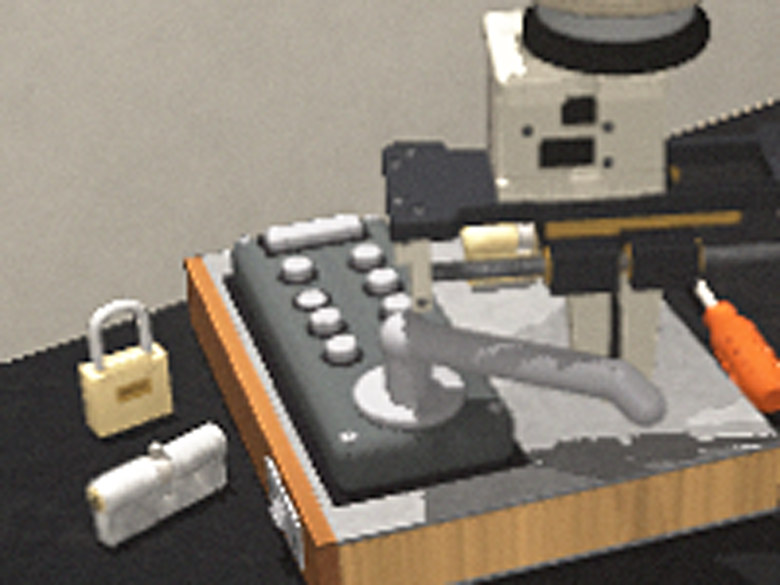

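The lever has swung well round and the bolt at (285,520) is almost in. I'll push on until the stop is felt.

apply_moves(commands=[[0, -0.07, 0.06, 0, 0], [0, 0, 0, 0, 0]])

```text
clock: 12.5
position: [0.4884, 0.0349, 0.0584]
ee_rot: [3.033, -0.82, 0.007]
force: [9.9, -6.9, -2.0]
width: 0.004
gripper_force: 5.5
```

apply_moves(commands=[[0, -0.06, 0.06, 0, 0], [0, 0, 0, 0, 0]])

```text
clock: 12.75
position: [0.4881, 0.0354, 0.0587]
ee_rot: [3.03, -0.825, 0.015]
force: [20.9, -17.6, -9.0]
width: 0.001
gripper_force: 12.9
```

apply_moves(commands=[[0, 0.03, -0.03, 0, 0], [0, 0, 0, 0, 0], [0, 0, 0, 0, 0]])

```text
clock: 13.12
position: [0.4883, 0.0351, 0.0585]
ee_rot: [3.032, -0.823, 0.011]
force: [13.9, -12.5, -5.5]
width: 0.004
gripper_force: 9.0
```

Run:
```python
from tgt import *
st()
im,d,c=shot('scene'); u=[245,225]
save('scene6.png',cv2.resize(im[u[1]-70:u[1]+80,u[0]-90:u[0]+110],None,fx=3.9,fy=3.9,interpolation=cv2.INTER_CUBIC))
```

```text
t 13.12 p [0.4883 0.0351 0.0585] yaw x -0.53 z [ 0.007 -0.002 -1.   ] q [ 0.03  0.42 -0.27  2.05  0.18  0.69 -2.46] F [ 13.9 -12.5  -5.5] w 0.004
clear [0.7055 0.0569] units [3.62  0.362]
l2 [0.6507 0.0911] units [2.708 0.933]
r4 [0.589  0.0712] units [1.678 0.601]
lpush [0.5247 0.0166] units [ 0.607 -0.308]
lstart [0.5516 0.009 ] units [ 1.056 -0.436]
brass [ 0.6484 -0.0309] units [ 2.669 -1.1  ]
```

View pics/scene6.png

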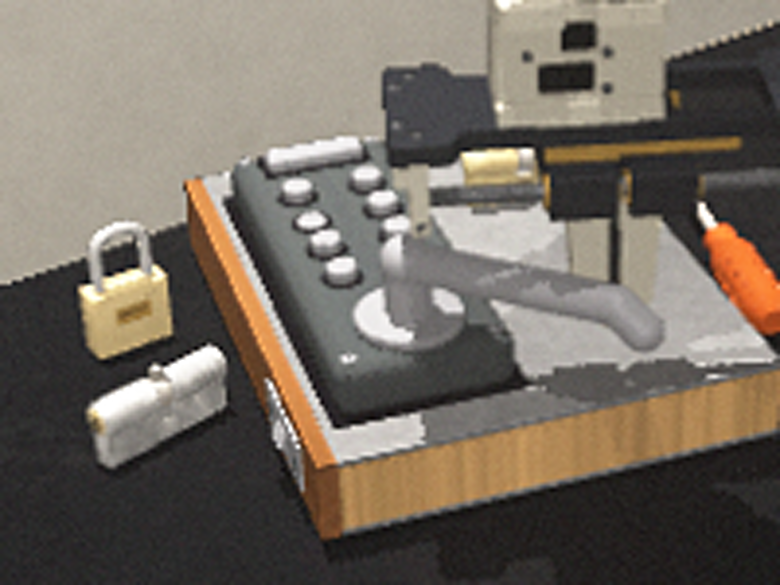

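The bolt at (287,437) is in flush, L2 is down with the visible neighbouring keys up, and the lever is held at its stop with about 19 N. Handing in.

```bash
python3 -c "
from cell import arm; print(arm.sign_off())"
```

```text
the job is handed in; nothing more can be done
None
```

I pressed the clear bar, pushed both code keys fully in, and handed the job in at about 13 s with the fingers holding the lever at its stop and the bolt drawn in; no verdict came back, and R4 was hidden from the camera, so I judged it by touch and by the lever unlocking.

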